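# Lift the flight recorder out of its foam and lay it face down on the wiring stand

### The arm

A 6-joint arm with a two-finger parallel gripper is mounted at the origin on the work surface. World frame = base frame: x ahead of the robot, y to its left, z up, the work surface at z = 0. Lengths are in m, angles in rad, forces in N, time in s.
With the tool pointing down it reaches from about 0.35 to 0.85 m from the base axis. Payload 8.1 kg.
Tool frame: the origin (TCP) lies midway between the tips of the shut fingers; the grasp point (between the pads) lies 19 mm behind it; z points along the fingers, y is the line along which they close (so a half turn about z gives the same grasp; the last joint's range is limited). The gripper opens to 93 mm and grips with 3 to 60 N. Pads are 15 mm wide; open, the fingers measure 128 mm over their backs; the gripper's body (75 mm by 188 mm) begins 65 mm behind the grasp point.
Start: joints at [-1.391, 0.13, 1.488, -0, 1.523, -0.085], TCP at [0.157, -0.579, 0.219] pointing down, gripper open.
Joint ranges: [-2.96, 2.96], [-0.89, 2.26], [0.02, 2.5], [-1.34, 4.48], [0, 2.73], [-2.66, 2.66]. Speed limits (rad/s): [2.39, 2.39, 2.79, 3.14, 3.14, 3.14].

### API

Orientations are given as a rotation vector (axis times angle).
In Python, from plant import robot, cams gives the robot as it stands. The module is installed in compiled form; this text tells all that it offers.
- The arm moves only by the tool play_rows, never from a script. Its arguments are lists of equal length, an entry for each row: "slide": the shift along the tool's x, y, z scaled (see below), a list of three; "twist": the turn, a rotation vector about the tool's x, y, z scaled (see below), a list of three. A call has exactly 8 rows; each row shifts and turns the commanded pose from where the row before left it, along the tool's axes as they then stand; what a row does not reach is not made up. The controller multiplies each number of a shift by 25 cm and each number of a turn by 60 degrees. A row lasts 1/10 s, in which the tool goes at most 50 mm and 8.59 degrees, less where a joint would pass 70% of its speed; a pose out of reach is approached as far as the arm can. A call with a number of a shift or a turn outside -1 to 1 is refused whole. A call with a gripper value outside its range is refused whole. "fingers" is the closure, from -1 (fully open) to 1 (shut), set as the call begins (left out, the last holds). The fingers move at their own pace and stop on an object; "force" is the grip in N (left out, the last holds). Time passes only in rows, so rows that do not move let the fingers close, or fill a call up. It gives the time, the measured TCP pose, the force, the opening and the grip force at its end, in the units of the state.
- robot.read_state(): the state, without advancing time (a new reading comes with each control period).
- cams.read_camera(name): name is "side" or "top" or "wrist"; returns (picture, depth): 420x560x3 uint8, red, green, blue; 420x560 float32, m along the optical axis (not along the pixel's ray), 0 where there is no reading.
- cams.get_calibration(name): a dict with "fx", "fy", "cx", "cy" (pixels), "world_from_camera" (4x4, takes a point from camera to world coordinates). Camera axes: x right, y down, z forward; pixel columns grow to the right and rows downward; lengths in m; the calibration is good to about 2 mm. The wrist camera is an equidistant fisheye: a pixel r from the principal point sees the ray r / f radians off the axis. A picture is of the moment at which its call begins: read the wrist's pose just before it. get_calibration takes no time and is no camera call; for the wrist camera it gives the pose at the moment of the call.
- robot.close_job(): hands the job in; it is judged then, once.
The state is a dict: "t": time; "q": joint angles; "dq": joint speeds; "joint_torque": joint torques, N m; "tool_pos": TCP position; "orientation": TCP orientation; "force": force on the tool from outside, world axes, zero at the start; "wrist_torque": the same for the moment, N m; "opening": finger opening in m; "gripper_force": force on a finger pad.
Only numpy, scipy, OpenCV 4.12 (cv2) and the standard library are available. Lean on these libraries where they do the work, as an engineer would, in place of code of your own. Each camera call takes 0.05 s, during which the arm holds its last target. There are 200 camera calls.

### The job

Press the aluminium lever down as far as it goes so that the flight-recorder module tips up out of its foam cutout, then take the module by its raised end. Turn it over and gently lay it centred and square on the sloping plywood stand, terminals showing and screen side against the board, its lower end resting on the ledge. Leave it there and do not disturb the other things on the bench.

Things in the scene. Friction and masses are not known exactly. Their poses are not given: they have to be found in the camera images.
- foam: Fixed charcoal foam insert, 205 x 170 mm (x, y), top 56 mm above the bench. Origin: bench level, under the cutout's centre; x points from the end where the module rises to the lever end, z up. The cutout (124 x 104 mm) leaves the module 2 mm of play; it lies 1 mm below the foam's top, ungrippable until tipped. Walls 33 mm wide on three sides; at +x a 72 mm wide slot is open for the lever.
- lever_arm (a joint): Aluminium bell-crank lever, rad. 0 as found: lifting plate flat under the module, arm rising at 50 degrees towards the foam's +x. 0.873 (stop): arm level, plate and module tipped 50 degrees, the module's -x end raised. Friction holds it where it is left; 6 to 15 N at the pad moves it. The plate (60 mm wide, 66 mm long) ends in a 14 mm heel that holds the module's foot.
- lever_hinge (a point): On the lever's hinge axis, which lies along the foam's y: at x +62 mm, z 30 mm in the foam's frame.
- lever_pad (a point): Centre of the upper face of the lever's press pad (30 mm along the arm, 50 mm across, 6 mm thick), 65 mm from the hinge axis. Moves with the lever: as found about 82 mm above the bench, 33 mm above it when fully down. Push it down and away from the module, along its arc.
- module: Loose rigid grey plastic box 120 x 100 x 22 mm (x, y, z), 0.2 to 0.35 kg. Origin: centre of its underside; z points out of the dark top face with a screen and two round buttons. Underside: aluminium cover with brass terminals. As found its axes are parallel to the foam's. Once tipped, the last 50 mm at its raised -x end stand free above and below: pinch the 22 mm thickness there.
- module_center (a point): Centre of the module's box, 11 mm above its origin along its z.
- stand: Fixed plywood stand, base 110 x 120 mm (x, y). Its board (110 mm wide) slopes 50 degrees from level, high edge towards the stand's -x, facing up and towards +x; it runs 68 mm up from its foot along (-0.643, 0, 0.766). A ledge at the foot stands 18 mm out from the board, square to it, 6 mm thick. Open sides. A seated module stands 52 mm out beyond the upper edge. Origin: bench level, mid-width.
- stand_foot (a point): Inner corner of the stand's board and ledge, mid-width: x +40 mm, z 30 mm in the stand's frame.
- stand_seat (a point): Where the centre of the module's box lies when it is seated on the stand: 60 mm up the slope from the foot, 11 mm out from the board, in the middle of the width (about 83 mm above the bench).
- fins: Bystander: two stacked plywood rocket fins lying flat, about 115 x 85 x 12 mm; origin under its middle.
- tube: Bystander: upright cardboard tube, 78 mm across, 90 mm high; origin at the centre of its foot.
- glue: Bystander: white bottle, 52 mm across, 110 mm high; origin at the centre of its foot.
Mind the look-alikes: they are no part of the job. There is more than one size of the module; the job needs the largest.

How it is judged:
By the outcome, as a careful person would: the job done as asked, in the order asked, and still so for the second after the job is handed in, with the robot touching nothing.
It also fails if it takes over 51 s, if anything falls off the work surface, if the arm or the gripper's body presses on something with over 40 N, if the wrist force passes 120 N, or if a joint passes its speed limit or range.

## Working session

There is one attempt and no reset: what is moved stays moved. The work goes in short steps, Python scripts to look and compute and a tool call to move; the robot and the scene stay as the last step left them, time stands still between calls to the robot, and variables do not carry over. Pictures are saved under pics/ and viewed, at most 13 in all, crops included, and the job is handed in when it is done.

Besides the shell and the picture viewer there is one more tool, called after "Call:" by a JSON object that holds its "fn" and its "kwargs", one argument or row to a line. play_rows: Moves the arm, as the interface text tells. Shifts and turns lie within -1 to 1; 1 stands for 25 cm of shift or 60 degrees of turn. Its arguments: {"type":"object","properties":{"slide":{"type":"array"},"twist":{"type":"array"},"fingers":{"type":"number"},"force":{"type":"number"}},"required":["slide","twist"]}

```bash
mkdir -p pics
python3 - <<'E'
from plant import robot,cams
import cv2,numpy as np
s=robot.read_state();print(s['t'],s['tool_pos'],s['orientation'])
for n in("top","side"):
    im,d=cams.read_camera(n);cv2.imwrite(f"pics/{n}0.png",im[:,:,::-1]);np.savez(f"{n}0.npz",im=im,d=d)
    c=cams.get_calibration(n);print(n,c)
E
```

```text
0.0 [ 0.15694359 -0.57853208  0.2175775 ] [-3.11228223e+00 -4.14494004e-01  1.20310710e-04]
top {'fx': 528.5372503374163, 'fy': 528.5372503374163, 'cx': 283.5993635601586, 'cy': 218.68279275206393, 'world_from_camera': array([[-0.00575421, -0.99472183,  0.10244688,  0.35229577],
       [-0.99996439,  0.00509143, -0.00672978,  0.01183811],
       [ 0.00617266, -0.10248196, -0.99471571,  1.6239649 ],
       [ 0.        ,  0.        ,  0.        ,  1.        ]])}
side {'fx': 381.97060108325593, 'fy': 381.97060108325593, 'cx': 279.7949601813765, 'cy': 208.98307535872505, 'world_from_camera': array([[-0.87204581, -0.29725041,  0.38881654,  0.06885006],
       [-0.48920123,  0.50541227, -0.71080278,  0.88231946],
       [ 0.01477377, -0.81006212, -0.58615791,  0.81136202],
       [ 0.        ,  0.        ,  0.        ,  1.        ]])}
```

View pics/top0.png

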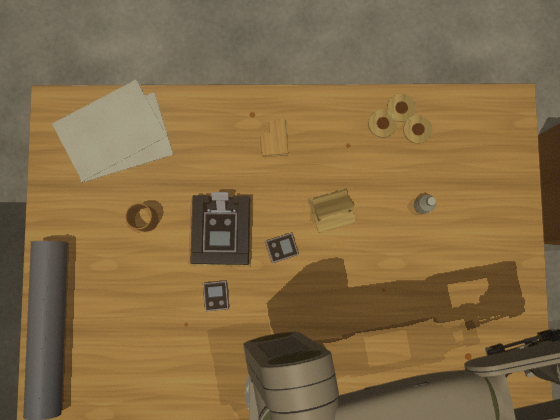

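View pics/side0.png

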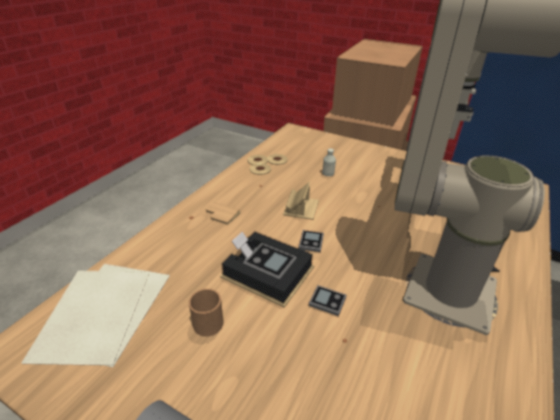

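The top view shows three modules. The one in the foam at (220,230) is the largest and sits over the lever at (220,197). The loose ones at (282,247) and (216,295) are smaller. The stand is at (333,211), the tube at (142,216), the glue at (425,204) and the fins at (275,138). Next I'll measure the foam and stand and view an enlarged crop.

```bash
cat > h.py <<'E'
import numpy as np,cv2
from plant import robot,cams
from scipy.spatial.transform import Rotation as R
def cloud(d,c):
    v,u=np.mgrid[0:d.shape[0],0:d.shape[1]]
    P=np.stack([(u-c['cx'])/c['fx']*d,(v-c['cy'])/c['fy']*d,d],-1)
    T=c['world_from_camera'];W=P@T[:3,:3].T+T[:3,3];W[d<=0]=np.nan
    return W
def ray(u,v,c,z):
    T=c['world_from_camera'];r=T[:3,:3]@np.array([(u-c['cx'])/c['fx'],(v-c['cy'])/c['fy'],1]);o=T[:3,3]
    return o+r*(z-o[2])/r[2]
E
python3 - <<'E'
from h import *
D=np.load('top0.npz');im=D['im'];d=D['d'];c=cams.get_calibration('top');W=cloud(d,c)
cv2.imwrite('pics/crop0.png',cv2.resize(im[170:320,180:370,::-1],None,fx=4,fy=4,interpolation=cv2.INTER_CUBIC))
v=np.s_[185:272,180:262]
m=np.zeros(d.shape,np.uint8);m[v]=(im[v].max(-1)<75)
m=cv2.morphologyEx(m,cv2.MORPH_CLOSE,np.ones((25,25)));m=cv2.morphologyEx(m,cv2.MORPH_OPEN,np.ones((9,9)))
k=max(cv2.findContours(m,0,2)[0],key=cv2.contourArea)[:,0]
P=np.array([ray(*p,c,.056)[:2] for p in k])
r=cv2.minAreaRect((P*1000).astype(np.float32));print('foam colour',r)
Z=W[...,2]
for z0,z1 in((.045,.065),):
    mm=np.zeros(d.shape,np.uint8);mm[v]=(Z[v]>z0)&(Z[v]<z1)
    k=max(cv2.findContours(mm,0,2)[0],key=cv2.contourArea)[:,0]
    P=np.array([ray(*p,c,.056)[:2] for p in k]);print('foam depth',cv2.minAreaRect((P*1000).astype(np.float32)))
mod=Z[215:250,208:232];print('modz',np.nanmedian(mod),'table',np.nanmedian(Z[300:340,120:180]))
# stand
v=np.s_[180:240,300:365];Q=W[v].reshape(-1,3);Q=Q[Q[:,2]>.012];print(len(Q),Q.min(0),Q.max(0))
print('stand',cv2.minAreaRect((Q[:,:2]*1000).astype(np.float32)))
# board plane fit by RANSAC
rng=np.random.default_rng(0);best=0
for _ in range(3000):
    a=Q[rng.choice(len(Q),3,False)];n=np.cross(a[1]-a[0],a[2]-a[0]);n/=np.linalg.norm(n)+1e-12;n*=np.sign(n[2])
    if not .5<n[2]<.78:continue
    i=abs((Q-a[0])@n)<.003
    if i.sum()>best:best=i.sum();bi=i;bn=n
q=Q[bi];ce=q.mean(0);n=np.linalg.svd(q-ce)[2][2];n*=np.sign(n[2]);print('board',best,n,ce,np.degrees(np.arctan2(n[1],n[0])),q.min(0),q.max(0))
h=np.r_[n[:2],0]/np.hypot(*n[:2]);y=np.cross([0,0,1],h);t=(q-ce)@y;print('width',t.min(),t.max(),'mid',ce+y*(t.min()+t.max())/2)
E
```

```text
foam colour ((483.02288818359375, 189.14968872070312), (170.3224639892578, 199.95767211914062), 89.72216033935547)
foam depth ((484.2945251464844, 191.37904357910156), (170.8429412841797, 204.5485076904297), 88.91560363769531)
modz 0.05626480177142201 table 0.0004608817636979623
848 [ 0.47979095 -0.24192933  0.01201231] [ 0.63144369 -0.08071763  0.0945997 ]
stand ((553.4910888671875, -156.476318359375), (172.1300048828125, 134.97799682617188), 13.278961181640625)
board 481 [0.71877938 0.21158637 0.66225932] [ 0.55242356 -0.14563134  0.05763163] 16.402794526190124 [ 0.5150158  -0.20305655  0.01250355] [ 0.59429222 -0.0880874   0.08762335]
width -0.0560130236432929 0.054484602434985485 mid [ 0.55263936 -0.14636444  0.05763163]
```

View pics/crop0.png

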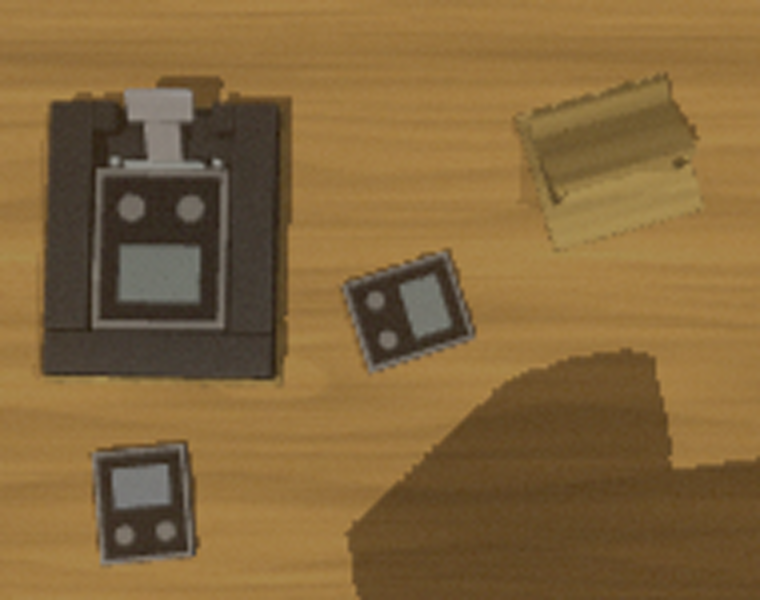

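The crop confirms it: the cased module at crop (160,250) in the foam is the largest, about 120 mm long, with its screen end away from the lever. The smaller loose ones at crop (408,310) and (145,503) are look-alikes. I'll refine the pad point and plan the approach.

```bash
cat >> h.py <<'E'
def plan(p,Rt,rows,vmax=.05):
    """print rows of slide/twist units for a straight move to p,Rt from the measured pose"""
    s=robot.read_state();R0=R.from_rotvec(s['orientation']);p0=np.array(s['tool_pos'])
    w=(R0.inv()*Rt).as_rotvec();d=(np.array(p)-p0)/rows
    S=[(R0*R.from_rotvec(w*i/rows)).inv().apply(d)/.25 for i in range(rows)]
    print('dist',np.linalg.norm(d)*rows,'per row',np.linalg.norm(d),'deg/row',np.degrees(np.linalg.norm(w))/rows)
    T=(w/rows/np.radians(60)).round(3).tolist();S=np.round(S,3).tolist()
    for k in range(0,rows,8):print('slide',S[k:k+8])
    print('twist',T)
def frame(z,y):
    z=np.array(z,float);z/=np.linalg.norm(z);y=np.array(y,float);y-=z*(y@z);y/=np.linalg.norm(y)
    return R.from_matrix(np.stack([np.cross(y,z),y,z],1))
E
python3 - <<'E'
from h import *
D=np.load('top0.npz');im=D['im'];c=cams.get_calibration('top')
print('pad ray',ray(219.75,195.9,c,.08), 'modcorners',[ray(180+a/4,170+b/4,c,.055)[:2].round(4) for a,b in((96,168),(230,168),(226,328),(92,326))])
print('stand ledge top corners',[ray(180+a/4,170+b/4,c,.04)[:2].round(4) for a,b in((515,117),(667,77))],'base back',[ray(180+a/4,170+b/4,c,.01)[:2].round(4) for a,b in((555,248),(702,208))])
plan([.578,.189,.15],frame([0,0,-1],[0.0,-1,0]),24)
E
```

```text
pad ray [0.57978272 0.18920761 0.08      ] modcorners [array([0.5352, 0.2387]), array([0.5347, 0.1388]), array([0.4153, 0.1414]), array([0.4174, 0.2406])]
stand ledge top corners [array([ 0.5741, -0.0753]), array([ 0.6042, -0.1909])] base back [array([ 0.477 , -0.1065]), array([ 0.5072, -0.2198])]
dist 0.8780632328470999 per row 0.036585968035295825 deg/row 0.6321746467127792
slide [[0.101, -0.105, 0.011], [0.1, -0.106, 0.011], [0.099, -0.107, 0.011], [0.098, -0.108, 0.011], [0.096, -0.109, 0.011], [0.095, -0.111, 0.011], [0.094, -0.112, 0.011], [0.093, -0.113, 0.011]]
slide [[0.092, -0.114, 0.011], [0.09, -0.115, 0.011], [0.089, -0.116, 0.011], [0.088, -0.117, 0.011], [0.086, -0.118, 0.011], [0.085, -0.118, 0.011], [0.084, -0.119, 0.011], [0.083, -0.12, 0.011]]
slide [[0.081, -0.121, 0.011], [0.08, -0.122, 0.011], [0.078, -0.123, 0.011], [0.077, -0.124, 0.011], [0.076, -0.125, 0.011], [0.074, -0.126, 0.011], [0.073, -0.126, 0.011], [0.072, -0.127, 0.011]]
twist [-0.0, 0.0, 0.011]
```

Call:
{"fn": "play_rows", "kwargs": {
  "slide": [
    [0.101,-0.105,0],
    [0.1,-0.106,0],
    [0.099,-0.107,0],
    [0.098,-0.108,0],
    [0.096,-0.109,0],
    [0.095,-0.111,0],
    [0.094,-0.112,0],
    [0.093,-0.113,0]
  ],
  "twist": [
    [0,0,0.011],
    [0,0,0.011],
    [0,0,0.011],
    [0,0,0.011],
    [0,0,0.011],
    [0,0,0.011],
    [0,0,0.011],
    [0,0,0.011]
  ],
  "fingers": 1,
  "force": 20
}}

```text
t: 0.9
tool_pos: [0.2981, -0.322, 0.2182]
orientation: [-3.13, -0.27, 0.0]
force: [0.2, -0.2, 0.6]
opening: 0.0335
gripper_force: 0.0
```

Call:
{"fn": "play_rows", "kwargs": {
  "slide": [
    [0.092,-0.114,0.011],
    [0.09,-0.115,0.011],
    [0.089,-0.116,0.011],
    [0.088,-0.117,0.011],
    [0.086,-0.118,0.011],
    [0.085,-0.118,0.011],
    [0.084,-0.119,0.011],
    [0.083,-0.12,0.011]
  ],
  "twist": [
    [0,0,0.011],
    [0,0,0.011],
    [0,0,0.011],
    [0,0,0.011],
    [0,0,0.011],
    [0,0,0.011],
    [0,0,0.011],
    [0,0,0.011]
  ]
}}

```text
t: 1.7
tool_pos: [0.4399, -0.0667, 0.1963]
orientation: [-3.139, -0.126, 0.0]
force: [0.1, -0.9, 0.5]
opening: 0.0003
gripper_force: 0.0
```

Call:
{"fn": "play_rows", "kwargs": {
  "slide": [
    [0.081,-0.121,0.011],
    [0.08,-0.122,0.011],
    [0.078,-0.123,0.011],
    [0.077,-0.124,0.011],
    [0.076,-0.125,0.011],
    [0.074,-0.126,0.011],
    [0.073,-0.126,0.011],
    [0.072,-0.127,0.011]
  ],
  "twist": [
    [0,0,0.011],
    [0,0,0.011],
    [0,0,0.011],
    [0,0,0.011],
    [0,0,0.011],
    [0,0,0.011],
    [0,0,0.011],
    [0,0,0.011]
  ]
}}

```text
t: 2.5
tool_pos: [0.5825, 0.1876, 0.1739]
orientation: [3.141, -0.019, -0.001]
force: [-0.8, -0.0, 0.6]
opening: 0.0007
gripper_force: 0.0
```

Run:
```python
from h import *
s=robot.read_state();print(s['q'],s['tool_pos'],R.from_rotvec(s['orientation']).as_matrix().round(3).tolist())
c=cams.get_calibration('wrist');im,d=cams.read_camera('wrist');np.savez('w1.npz',im=im,d=d,**c)
cv2.imwrite('pics/w1.png',im[:,:,::-1]);print(c)
plan([.5785,.1885,.10],frame([0,0,-1],[0.0,-1,0]),4)
```

```text
[ 2.27924537e-01  1.87026821e-01  1.50748234e+00 -7.47113742e-05
  1.44798561e+00  1.81069543e+00] [0.58252347 0.18764992 0.17388918] [[1.0, -0.012, -0.001], [-0.012, -1.0, -0.0], [-0.001, 0.0, -1.0]]
{'fx': 325.19226210127806, 'fy': 325.19226210127806, 'cx': 283.44304066894045, 'cy': 207.6006591677928, 'world_from_camera': array([[-0.01209595, -0.95676258, -0.29061839,  0.66444428],
       [-0.9999262 ,  0.01190363,  0.00242969,  0.18664557],
       [ 0.00113477,  0.29062633, -0.95683596,  0.34061553],
       [ 0.        ,  0.        ,  0.        ,  1.        ]])}
dist 0.07291795968014066 per row 0.018229489920035164 deg/row 0.16010848662322372
slide [[-0.005, 0.004, 0.073], [-0.005, 0.004, 0.073], [-0.005, 0.004, 0.073], [-0.005, 0.003, 0.073]]
twist [-0.001, 0.0, -0.003]
```

View pics/w1.png

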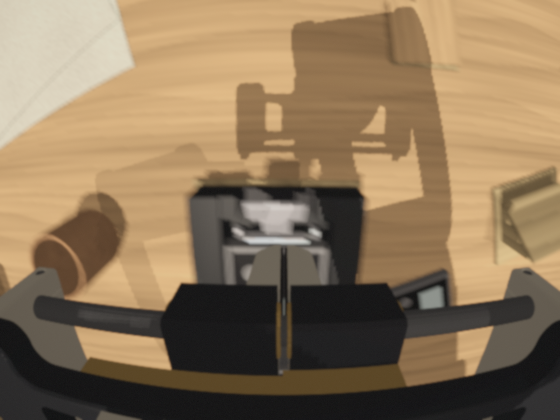

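The wrist view shows the lever pad at (276,213) above the foam and ahead of the shut fingers, which line up with it as expected. I'll go down onto the pad and start along its arc.

Call:
{"fn": "play_rows", "kwargs": {
  "slide": [
    [-0.0125,0,0.086],
    [-0.0125,-0.001,0.086],
    [-0.0125,-0.001,0.086],
    [-0.0125,-0.001,0.086],
    [0,0,0.016],
    [0,0,0.016],
    [0.018,0,0.012],
    [0.018,0,0.012]
  ],
  "twist": [
    [0,0,0],
    [0,0,0],
    [0,0,0],
    [0,0,0],
    [0,0,0],
    [0,0,0],
    [0,0,0],
    [0,0,0]
  ]
}}

```text
t: 3.35
tool_pos: [0.5774, 0.1869, 0.0748]
orientation: [3.141, -0.018, -0.006]
force: [-8.1, -1.3, 1.0]
opening: 0.0003
gripper_force: 3.3
```

Call:
{"fn": "play_rows", "kwargs": {
  "slide": [
    [0.016,-0.002,0.018],
    [0.016,-0.002,0.018],
    [0.013,0,0.02],
    [0.013,0,0.02],
    [0.01,0,0.022],
    [0.01,0,0.022],
    [0.008,0,0.026],
    [0.008,0,0.026]
  ],
  "twist": [
    [0,0,0],
    [0,0,0],
    [0,0,0],
    [0,0,0],
    [0,0,0],
    [0,0,0],
    [0,0,0],
    [0,0,0]
  ]
}}

```text
t: 4.15
tool_pos: [0.6033, 0.188, 0.0332]
orientation: [-3.141, 0.018, -0.002]
force: [-5.4, -0.1, 7.1]
opening: 0.0006
gripper_force: 4.0
```

Call:
{"fn": "play_rows", "kwargs": {
  "slide": [
    [0,0,0.006],
    [0,0,0.006],
    [0,0,0],
    [0,0,0],
    [0,0,0],
    [0,0,0],
    [0,0,0],
    [0,0,0]
  ],
  "twist": [
    [0,0,0],
    [0,0,0],
    [0,0,0],
    [0,0,0],
    [0,0,0],
    [0,0,0],
    [0,0,0],
    [0,0,0]
  ]
}}

```text
t: 4.95
tool_pos: [0.6034, 0.1881, 0.0326]
orientation: [-3.141, 0.018, -0.003]
force: [-12.5, -2.8, 21.9]
opening: 0.0008
gripper_force: 10.7
```

Call:
{"fn": "play_rows", "kwargs": {
  "slide": [
    [0,0,-0.02],
    [0,0,-0.08],
    [0,0,-0.16],
    [0,0,-0.16],
    [0,0,-0.16],
    [0,0,-0.16],
    [0,0,-0.1],
    [0,0,0]
  ],
  "twist": [
    [0,0,0],
    [0,0,0],
    [0,0,0],
    [0,0,0],
    [0,0,0],
    [0,0,0],
    [0,0,0],
    [0,0,0]
  ],
  "fingers": -1
}}

```text
t: 5.75
tool_pos: [0.6055, 0.1883, 0.2458]
orientation: [-3.139, 0.019, -0.017]
force: [0.1, 0.0, 1.2]
opening: 0.0598
gripper_force: 0.0
```

Run:
```python
from h import *
s=robot.read_state();print(s['q'].tolist() if hasattr(s['q'],'tolist') else s['q'],list(s['tool_pos']))
out=[]
for n in('wrist','side','top'):
    c=cams.get_calibration(n);im,d=cams.read_camera(n);np.savez(n+'2.npz',im=im,d=d,**c);out.append(im)
a=cv2.resize(out[0],(400,300));b=cv2.resize(out[1][190:340,180:380],(400,300));t=cv2.resize(out[2][170:320,180:380],(400,300))
cv2.imwrite('pics/m2.png',np.vstack([np.hstack([a,b]),np.hstack([t,t*0])])[:,:,::-1])
```

```text
[0.22076137421933778, 0.20172745811310697, 1.35973434616075, -2.407193888044124e-05, 1.569175583785185, 1.8033457475156285] [np.float64(0.6054912153479801), np.float64(0.18834790221092973), np.float64(0.24584934578983125)]
```

View pics/m2.png

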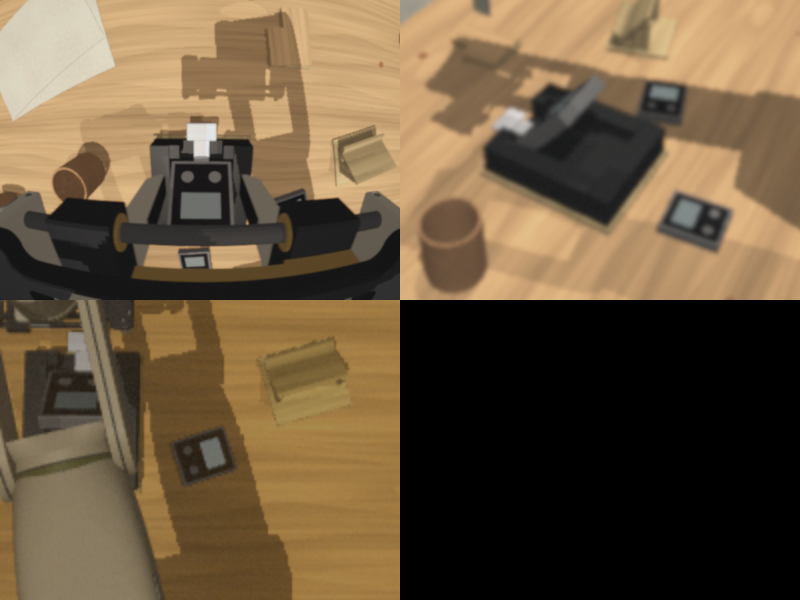

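The tipped module is visible in all three views: screen up in the wrist view at inset (203,200), standing at about 50° in the side inset at (575,115). It hasn't jammed. Next I fit a rough kinematic model to find a grasp roll that keeps the half turn within the wrist range.

```bash
cat > kin.py <<'E'
from h import *
from scipy.optimize import least_squares
# states: q, tcp
ST=[([-1.391,.13,1.488,0,1.523,-.085],[.15694,-.57853,.21758]),
([.227925,.187027,1.507482,0,1.447986,1.810695],[.58252,.18765,.17389]),
([.220761,.201727,1.359734,0,1.569176,1.803346],[.60549,.18835,.24585])]
def fk(q,k):
    a1,h,L2,e,L3,Lt,lat=k
    R1=R.from_euler('z',q[0]);R2=R1*R.from_euler('y',q[1]);R3=R1*R.from_euler('y',q[1]+q[2])
    R6=R3*R.from_euler('z',q[3])*R.from_euler('y',q[4])*R.from_euler('z',q[5]+np.pi/2)
    p=R1.apply([a1,lat,h])+R2.apply([0,0,L2])+R3.apply([e,0,L3])+R6.apply([0,0,Lt])
    return p,R6
prior=np.array([0.,.36,.4,0.,.4,.28,.05]);sg=np.array([.05,.1,.1,.03,.1,.05,.05])
def fit():
    f=lambda k:np.r_[np.concatenate([(fk(q,k)[0]-p)/.001 for q,p in ST]),(k-prior)/sg]
    r=least_squares(f,prior);return r.x
LO=np.array([-2.96,-.89,.02,-1.34,0,-2.66]);HI=np.array([2.96,2.26,2.5,4.48,2.73,2.66])
def ik(p,Rt,k,seeds):
    sols=[]
    for s in seeds:
        f=lambda q:np.r_[(fk(q,k)[0]-p)*5,(fk(q,k)[1].inv()*Rt).as_rotvec()]
        r=least_squares(f,np.clip(s,LO+.01,HI-.01),bounds=(LO,HI))
        if r.cost<1e-5 and not any(np.abs(r.x-t).max()<.05 for t in sols):sols.append(r.x)
    return sols
E
cat > geo.py <<'E'
from h import *
FO=np.array([.476,.190,0]);FY=np.radians(-1.0)
SO=np.array([.538,-.149,0]);SY=np.radians(14.75)
def modgrasp():  # tipped module: origin & rotation
    Rf=R.from_euler('z',FY);Rm=Rf*R.from_euler('y',50,degrees=True)
    foot=FO+Rf.apply([62+1.0,0,30+3.5])/1 if False else FO+Rf.apply(np.array([.063,0,.0335]))
    return foot+Rm.apply([-.060,0,.011]),Rm   # box centre
def modseat():
    Rs=R.from_euler('z',SY)
    c=SO+Rs.apply([.04-.06*.643+.011*.766,0,.03+.06*.766+.011*.643])
    return c,Rs*R.from_euler('y',50,degrees=True)*R.from_euler('x',180,degrees=True)
def tool(c,Rm,phi,gx,gy,flip):
    z=Rm.apply([np.cos(phi),np.sin(phi),0]);y=Rm.apply([0,0,1])*flip
    g=c+Rm.apply([gx,gy,0]);return g+z*.019,frame(z,y)
E
python3 - <<'E'
from kin import *;from geo import *
k=fit();print(k.round(3),[((fk(q,k)[0]-p)*1000).round(1).tolist() for q,p in ST])
rng=np.random.default_rng(1)
seeds=[[a,.2,1.5,b,.9,c] for a in(.3,-.3) for b in(-1,0,1,2.5) for c in(-2,0,2)]
for phi in range(-90,91,15):
  for fl in(1,-1):
    for nm,m in(('G',modgrasp()),('S',modseat())):
        p,Rt=tool(*m,np.radians(phi),-.038,0,fl)
        for q in ik(p,Rt,k,seeds):print(phi,fl,nm,q.round(2))
E
```

```text
[0.001 0.251 0.378 0.059 0.551 0.322 0.051] [[0.2, -0.2, 1.0], [0.3, 0.0, -0.3], [-0.5, -0.2, -0.7]]
-90 1 G [ 0.72  0.87  1.35 -1.07  2.13  1.49]
-90 1 S [-0.71  0.98  1.16  0.91  2.33  1.6 ]
-90 -1 G [ 0.72  0.87  1.35 -1.07  2.13 -1.65]
-90 -1 S [-0.71  0.98  1.16  0.91  2.33 -1.54]
-75 1 G [ 0.76  0.68  1.51 -1.03  1.91  1.5 ]
-75 1 S [-0.76  0.8   1.33  0.86  2.11  1.57]
-75 -1 G [ 0.76  0.68  1.51 -1.03  1.91 -1.65]
-75 -1 S [-0.76  0.8   1.33  0.86  2.11 -1.57]
-60 1 G [ 0.77  0.47  1.69 -1.    1.68  1.48]
-60 1 S [-0.79  0.6   1.51  0.84  1.89  1.57]
-60 -1 G [ 0.77  0.47  1.69 -1.    1.68 -1.66]
-60 -1 S [-0.79  0.6   1.51  0.84  1.89 -1.58]
-45 1 G [ 0.76  0.25  1.87 -0.98  1.44  1.44]
-45 1 S [-0.81  0.39  1.7   0.83  1.65  1.57]
-45 -1 G [ 0.76  0.25  1.87 -0.98  1.44 -1.7 ]
-45 -1 S [-0.81  0.39  1.7   0.83  1.65 -1.57]
-30 1 G [ 0.72  0.02  2.04 -0.94  1.18  1.35]
-30 1 S [-0.81  0.17  1.89  0.83  1.41  1.6 ]
-30 -1 G [ 0.72  0.02  2.04 -0.94  1.18 -1.79]
-30 -1 S [-0.81  0.17  1.89  0.83  1.41 -1.54]
-15 1 G [ 0.61 -0.21  2.2  -0.83  0.9   1.18]
-15 1 S [-0.76 -0.05  2
[... 322 characters left out ...]
0.23  0.51 -0.03]
15 1 S [-0.52 -0.4   2.36  0.51  0.54  2.11]
15 -1 S [-0.52 -0.4   2.36  0.51  0.54 -1.03]
30 1 G [-0.03 -0.47  2.45  0.91  0.7  -0.79]
30 -1 G [-0.03 -0.47  2.45  0.91  0.7   2.35]
30 -1 S [-0.31 -0.42  2.42 -0.39  0.33 -0.05]
45 1 G [-0.21 -0.27  2.39  1.2   1.   -1.19]
45 1 S [-0.1  -0.29  2.41 -1.34  0.55 -2.15]
45 -1 G [-0.21 -0.27  2.39  1.2   1.    1.95]
45 -1 S [-0.1  -0.29  2.41 -1.34  0.55  0.99]
60 1 G [-0.32 -0.    2.27  1.3   1.28 -1.41]
60 -1 G [-0.32 -0.    2.27  1.3   1.28  1.73]
75 1 G [-0.35  0.27  2.11  1.32  1.54 -1.54]
75 -1 G [-0.35  0.27  2.11  1.32  1.54  1.6 ]
90 1 G [-0.34  0.52  1.94  1.32  1.77 -1.61]
90 -1 G [-0.34  0.52  1.94  1.32  1.77  1.53]
```

```bash
cat >> h.py <<'E'
def plan2(p0,R0,p,Rt,rows):
    w=(R0.inv()*Rt).as_rotvec();d=(np.array(p)-p0)/rows
    S=[(R0*R.from_rotvec(w*i/rows)).inv().apply(d)/.25 for i in range(rows)]
    print('dist %.3f rows %d mm/row %.0f deg/row %.1f'%(np.linalg.norm(d)*rows,rows,1e3*np.linalg.norm(d),np.degrees(np.linalg.norm(w))/rows))
    S=np.round(S,3).tolist()
    for k in range(0,rows,8):print(' slide',S[k:k+8])
    print(' twist',(w/rows/np.radians(60)).round(3).tolist())
    return np.array(p),Rt
def now():
    s=robot.read_state();return np.array(s['tool_pos']),R.from_rotvec(s['orientation'])
def fcloud(D):
    d=D['d'];v,u=np.mgrid[0:d.shape[0],0:d.shape[1]];f=float(D['fx'])
    x=u-float(D['cx']);y=v-float(D['cy']);r=np.hypot(x,y)+1e-9;t=np.tan(r/f)
    P=np.stack([x/r*t*d,y/r*t*d,d],-1);T=D['world_from_camera'];W=P@T[:3,:3].T+T[:3,3];W[d<=0]=np.nan;return W
def planefit(Q,n0,tol=.0025,it=2000):
    rng=np.random.default_rng(0);best=0;n0=np.array(n0)
    for _ in range(it):
        a=Q[rng.choice(len(Q),3,False)];n=np.cross(a[1]-a[0],a[2]-a[0]);n/=np.linalg.norm(n)+1e-12;n*=np.sign(n@n0)
        if n@n0<.94:continue
        i=abs((Q-a[0])@n)<tol
        if i.sum()>best:best=i.sum();bi=i
    q=Q[bi];c=q.mean(0);n=np.linalg.svd(q-c)[2][2];return n*np.sign(n@n0),c,q
E
python3 - <<'E'
from kin import *;from geo import *
D=np.load('wrist2.npz');W=fcloud(D)
c,Rm=modgrasp();print('centre',c)
L=Rm.inv().apply(W.reshape(-1,3)-c)
m=(abs(L[:,0])<.075)&(abs(L[:,1])<.065)&(abs(L[:,2]-.011)<.02);Q=W.reshape(-1,3)[m]
n,ce,q=planefit(Q,Rm.apply([0,0,1]));l=Rm.inv().apply(q-c);
print(len(Q),len(q),'normal in module frame',Rm.inv().apply(n),'offset',l[:,2].mean(),np.percentile(l,[1,99],axis=0))
b=cv2.minAreaRect((l[:,:2]*1000).astype(np.float32));print(b)
# stand from wrist2 
c2,Rs=modseat();S=R.from_euler('z',SY);V=S.inv().apply(W.reshape(-1,3)-SO);m=(abs(V[:,0])<.07)&(abs(V[:,1])<.07)&(V[:,2]>.025)&(V[:,2]<.1)
n,ce,q=planefit(W.reshape(-1,3)[m],S.apply([.766,0,.643]));v=S.inv().apply(q-SO)
print('stand n',S.inv().apply(n),len(q),'offset from board plane',((v-[.04,0,.03])@[.766,0,.643]).mean(),np.percentile(v,[1,99],axis=0))
phi=np.radians(-30)
p,Rt=tool(c,Rm,phi,-.040,0,1);zt=Rt.apply([0,0,1]);print('grasp tcp',p,'z',zt)
p0,R0=now()
mid=R0*R.from_rotvec((R0.inv()*Rt).as_rotvec()*.5)
a=plan2(p0,R0,[.53,.25,.33],mid,8)
b=plan2(*a,p-.11*zt,Rt,8)
plan2(*b,p,Rt,8)
E
```

```text
centre [0.50885423 0.18942653 0.08653333]
9218 8016 normal in module frame [ 0.00514793 -0.00189554  0.99998495] offset 0.012504526489980303 [[-0.04746996 -0.04708272  0.01054343]
 [ 0.05934791  0.05242523  0.01435786]]
((9.032440185546875, 4.594757080078125), (129.09100341796875, 122.86965942382812), 83.82127380371094)
stand n [0.76519417 0.01635679 0.64359175] 2761 offset from board plane -0.0012949329570976424 [[-0.00658841 -0.05404717  0.0310256 ]
 [ 0.03830771  0.05483595  0.08290321]]
grasp tcp [0.49355597 0.18019211 0.10457024] z [ 0.54785941 -0.50963909 -0.66341395]
dist 0.132 rows 8 mm/row 17 deg/row 5.6
 slide [[-0.037, -0.031, -0.046], [-0.034, -0.031, -0.048], [-0.031, -0.031, -0.05], [-0.028, -0.03, -0.052], [-0.025, -0.029, -0.054], [-0.022, -0.028, -0.056], [-0.02, -0.027, -0.057], [-0.017, -0.025, -0.059]]
 twist [-0.054, 0.008, -0.077]
dist 0.181 rows 8 mm/row 23 deg/row 5.6
 slide [[-0.037, -0.054, 0.062], [-0.033, -0.061, 0.058], [-0.029, -0.066, 0.055], [-0.023, -0.071, 0.051], [-0.018, -0.076, 0.046], [-0.012, -0.079, 0.042], [-0.006, -0.082, 0.037], [0.0, -0.085, 0.032]]
 twist [-0.054, 0.008, -0.077]
dist 0.110 rows 8 mm/row 14 deg/row 0.0
 slide [[-0.0, -0.0, 0.055], [-0.0, -0.0, 0.055], [-0.0, -0.0, 0.055], [-0.0, -0.0, 0.055], [-0.0, -0.0, 0.055], [-0.0, -0.0, 0.055], [-0.0, -0.0, 0.055], [-0.0, -0.0, 0.055]]
 twist [0.0, 0.0, 0.0]
```

Call:
{"fn": "play_rows", "kwargs": {
  "slide": [
    [-0.037,-0.031,-0.046],
    [-0.034,-0.031,-0.048],
    [-0.031,-0.031,-0.05],
    [-0.028,-0.03,-0.052],
    [-0.025,-0.029,-0.054],
    [-0.022,-0.028,-0.056],
    [-0.02,-0.027,-0.057],
    [-0.017,-0.025,-0.059]
  ],
  "twist": [
    [-0.054,0.008,-0.077],
    [-0.054,0.008,-0.077],
    [-0.054,0.008,-0.077],
    [-0.054,0.008,-0.077],
    [-0.054,0.008,-0.077],
    [-0.054,0.008,-0.077],
    [-0.054,0.008,-0.077],
    [-0.054,0.008,-0.077]
  ],
  "fingers": 0
}}

```text
t: 6.7
tool_pos: [0.5288, 0.2502, 0.3288]
orientation: [2.552, 0.859, 0.083]
force: [-0.2, 0.4, -0.9]
opening: 0.0465
gripper_force: 0.0
```

Call:
{"fn": "play_rows", "kwargs": {
  "slide": [
    [-0.037,-0.054,0.062],
    [-0.033,-0.061,0.058],
    [-0.029,-0.066,0.055],
    [-0.023,-0.071,0.051],
    [-0.018,-0.076,0.046],
    [-0.012,-0.079,0.042],
    [-0.006,-0.082,0.037],
    [0,-0.085,0.032]
  ],
  "twist": [
    [-0.054,0.008,-0.077],
    [-0.054,0.008,-0.077],
    [-0.054,0.008,-0.077],
    [-0.054,0.008,-0.077],
    [-0.054,0.008,-0.077],
    [-0.054,0.008,-0.077],
    [-0.054,0.008,-0.077],
    [-0.054,0.008,-0.077]
  ]
}}

```text
t: 7.5
tool_pos: [0.4319, 0.2345, 0.1758]
orientation: [1.776, 1.456, 0.143]
force: [-0.3, -0.1, 0.3]
opening: 0.0464
gripper_force: 0.0
```

Run:
```python
from kin import *;from geo import *
print(robot.read_state()['q'].round(3))
c,Rm=modgrasp();p,Rt=tool(c,Rm,np.radians(-30),-.040,.001,1)
c2=cams.get_calibration('wrist');im,d=cams.read_camera('wrist');np.savez('w3.npz',im=im,d=d,**c2)
W=fcloud(np.load('w3.npz')).reshape(-1,3);L=Rm.inv().apply(W-c)
m=(abs(L[:,0])<.08)&(abs(L[:,1])<.065)&(abs(L[:,2]-.011)<.012);l=L[m];print(m.sum(),np.percentile(l,[1,50,99],axis=0).round(4))
cv2.imwrite('pics/w3.png',im[:,:,::-1])
p0,R0=now();plan2(p0,R0,p,Rt,8)
```

```text
[ 0.981 -0.033  1.983 -0.846  1.435  1.408]
3088 [[-0.0595 -0.0424 -0.0009]
 [-0.0532  0.0515  0.0061]
 [ 0.0674  0.0637  0.0221]]
dist 0.106 rows 8 mm/row 13 deg/row 0.2
 slide [[0.002, 0.004, 0.053], [0.002, 0.004, 0.053], [0.002, 0.004, 0.053], [0.002, 0.004, 0.053], [0.002, 0.004, 0.053], [0.002, 0.004, 0.053], [0.002, 0.004, 0.053], [0.002, 0.004, 0.053]]
 twist [0.0, 0.0, 0.003]
```

View pics/w3.png

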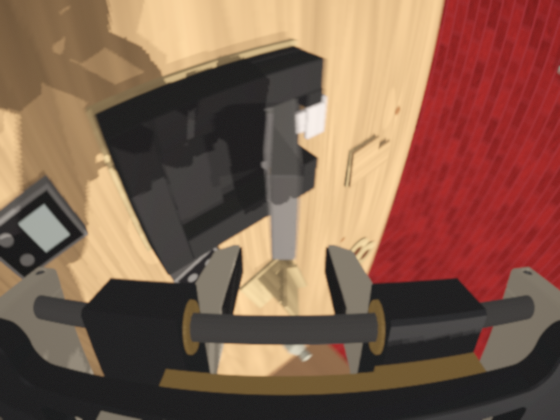

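The wrist view shows the module edge-on at columns 270–300, midway between the fingertips at 240 and 335. I'll advance and grip.

Call:
{"fn": "play_rows", "kwargs": {
  "slide": [
    [0.002,0.004,0.053],
    [0.002,0.004,0.053],
    [0.002,0.004,0.053],
    [0.002,0.004,0.053],
    [0.002,0.004,0.053],
    [0.002,0.004,0.053],
    [0.002,0.004,0.053],
    [0.002,0.004,0.053]
  ],
  "twist": [
    [0,0,0.003],
    [0,0,0.003],
    [0,0,0.003],
    [0,0,0.003],
    [0,0,0.003],
    [0,0,0.003],
    [0,0,0.003],
    [0,0,0.003]
  ]
}}

```text
t: 8.35
tool_pos: [0.4996, 0.1842, 0.1111]
orientation: [1.801, 1.429, 0.159]
force: [0.9, 0.1, -1.2]
opening: 0.0467
gripper_force: 0.0
```

Call:
{"fn": "play_rows", "kwargs": {
  "slide": [
    [0,0,0],
    [0,0,0],
    [0,0,0],
    [0,0,0],
    [0,0,0],
    [0,0,0],
    [0,0,0],
    [0,0,0]
  ],
  "twist": [
    [0,0,0],
    [0,0,0],
    [0,0,0],
    [0,0,0],
    [0,0,0],
    [0,0,0],
    [0,0,0],
    [0,0,0]
  ],
  "fingers": 1,
  "force": 35
}}

```text
t: 9.15
tool_pos: [0.4986, 0.1851, 0.112]
orientation: [1.801, 1.43, 0.159]
force: [-5.1, 1.0, 2.8]
opening: 0.022
gripper_force: 34.6
```

Call:
{"fn": "play_rows", "kwargs": {
  "slide": [
    [-0.01,0,-0.018],
    [-0.02,0,-0.034],
    [-0.03,0,-0.052],
    [-0.035,0,-0.06],
    [-0.035,0,-0.06],
    [-0.035,0,-0.06],
    [-0.035,0,-0.06],
    [-0.03,0,-0.052]
  ],
  "twist": [
    [0,0,0],
    [0,0,0],
    [0,0,0],
    [0,0,0],
    [0,0,0],
    [0,0,0],
    [0,0,0],
    [0,0,0]
  ]
}}

```text
t: 9.95
tool_pos: [0.4235, 0.1859, 0.1998]
orientation: [1.801, 1.43, 0.16]
force: [0.4, 0.4, -2.6]
opening: 0.0223
gripper_force: 34.5
```

Call:
{"fn": "play_rows", "kwargs": {
  "slide": [
    [-0.02,0,-0.035],
    [-0.01,0,-0.018],
    [0,0,0],
    [0,0,0],
    [0,0,0],
    [0,0,0],
    [0,0,0],
    [0,0,0]
  ],
  "twist": [
    [0,0,0],
    [0,0,0],
    [0,0,0],
    [0,0,0],
    [0,0,0],
    [0,0,0],
    [0,0,0],
    [0,0,0]
  ]
}}

```text
t: 10.75
tool_pos: [0.4144, 0.1858, 0.21]
orientation: [1.801, 1.43, 0.158]
force: [-0.3, -0.6, -2.3]
opening: 0.0219
gripper_force: 34.5
```

Run:
```python
from kin import *;from geo import *
p0,R0=now();q=robot.read_state()['q'];print(q.round(3),p0,R0.as_matrix().round(3).tolist())
c2=cams.get_calibration('wrist');im,d=cams.read_camera('wrist');np.savez('w4.npz',im=im,d=d,**c2)
cs=cams.get_calibration('side');im2,d2=cams.read_camera('side');np.savez('s4.npz',im=im2,d=d2,**cs)
print(now()[0])
cv2.imwrite('pics/w4.png',np.vstack([cv2.resize(im,(400,300)),cv2.resize(im2[100:310,150:430],(400,300))])[:,:,::-1])
ST.append((q,p0));k=fit();print(k.round(3),(fk(q,k)[0]-p0).round(4),(fk(q,k)[1].inv()*R0).as_rotvec().round(3))
np.save('k.npy',k)
```

```text
[ 0.951 -0.232  2.093 -0.844  1.472  1.354] [0.41440175 0.18579903 0.20998047] [[0.349, 0.758, 0.55], [0.86, -0.027, -0.509], [-0.371, 0.651, -0.662]]
[0.41437432 0.18589668 0.2100879 ]
[0.002 0.306 0.373 0.055 0.55  0.377 0.051] [-0. -0. -0.] [-0.  0.  0.]
```

View pics/w4.png

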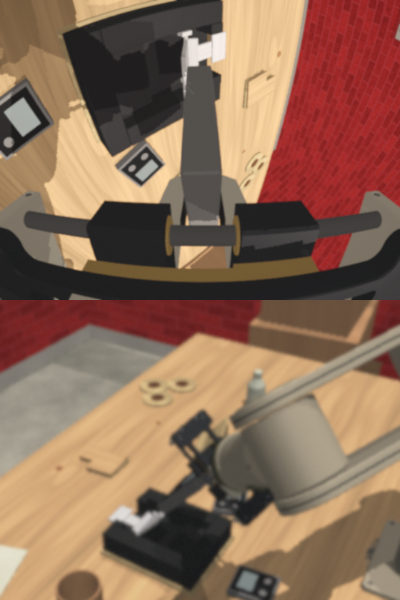

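Run:
```python
from kin import *;from geo import *
p0,R0=now();a=np.radians(30)
B=np.array([[.5,0,np.cos(a)],[np.cos(a),0,-.5],[0,1,0]]) # rows mx,my,mz in tool axes
D=np.load('w4.npz')
for nm,W in(('wrist',fcloud(D)),('side',cloud(np.load('s4.npz')['d'],{k:np.load('s4.npz')[k] for k in('fx','fy','cx','cy','world_from_camera')}))):
    L=(R0.inv().apply(W.reshape(-1,3)-p0)+[0,0,.019])@B.T   # module axes about grasp point
    m=(L[:,0]>-.03)&(L[:,0]<.15)&(abs(L[:,1])<.075)&(abs(L[:,2])<.02);l=L[m]
    print(nm,m.sum(),np.percentile(l,[1,5,50,95,99],axis=0).round(4).tolist())
    mm=(l[:,0]>.03)&(l[:,0]<.09);s=l[mm]
    if nm=='wrist':
        f=s[(s[:,1]>np.percentile(s[:,1],30))&(abs(s[:,2])<.009)]
        print('side face y',np.median(f[:,1]),'slope dy/dx',np.polyfit(f[:,0],f[:,1],1),'thick',np.percentile(s[:,2],[2,98]),'mid z vs x',np.polyfit(s[:,0],s[:,2],1))
    for x0 in np.arange(.06,.14,.005):
        i=(l[:,0]>x0)&(l[:,0]<x0+.005);print(round(x0,3),i.sum(),l[i][:,1].max().round(3) if i.any() else '',end='; ')
    print()
```

```text
wrist 12802 [[-0.028, -0.0105, -0.0183], [-0.0205, 0.0018, -0.0135], [-0.0051, 0.0487, -0.0001], [0.0786, 0.05, 0.0145], [0.0974, 0.0503, 0.0188]]
side face y 0.0495288542026549 slope dy/dx [-0.00105593  0.04962437] thick [-0.01172109  0.00950777] mid z vs x [-0.02141218  0.00010194]
0.06 211 0.05; 0.065 172 0.05; 0.07 177 0.05; 0.075 172 0.05; 0.08 132 0.05; 0.085 148 0.05; 0.09 117 0.05; 0.095 139 0.05; 0.1 56 0.05; 0.105 1 0.048; 0.11 0 ; 0.115 0 ; 0.12 0 ; 0.125 0 ; 0.13 0 ; 0.135 0 ; 0.14 0 ; 
side 449 [[-0.0206, -0.0365, -0.0123], [-0.0171, -0.0089, -0.0098], [0.0342, 0.048, 0.0035], [0.0943, 0.0504, 0.0125], [0.0998, 0.051, 0.0128]]
0.06 18 0.051; 0.065 17 0.051; 0.07 18 0.051; 0.075 16 0.05; 0.08 17 0.051; 0.085 16 0.05; 0.09 18 0.05; 0.095 16 0.052; 0.1 4 0.05; 0.105 0 ; 0.11 0 ; 0.115 0 ; 0.12 0 ; 0.125 0 ; 0.13 0 ; 0.135 0 ; 0.14 0 ;
```

```bash
cat >> geo.py <<'E'
GX,GY=-.042,0.0
def seat_tool(up=0,off=0,lat=0):
    c,Rm=modseat();c=c+Rm.apply([-up,lat,-off]);return tool(c,Rm,np.radians(-30),GX,GY,1)
E
python3 - <<'E'
from kin import *;from geo import *
k=np.load('k.npy');p0,R0=now();q0=robot.read_state()['q']
p,Rt=seat_tool(.07,.03);q=ik(p,Rt,k,[[-.8,.1,1.9,.8,1.4,1.6]]);print('pre',p,q)
qm=(q0+q[0])/2;pm,Rm=fk(qm,k);print('mid',qm.round(2),pm,Rm.apply([0,0,1]))
pm=np.array([.45,.04,.32]);print('ikmid',ik(pm,Rm,k,[qm]))
a=plan2(p0,R0,pm,Rm,16);b=plan2(*a,p,Rt,16)
E
```

```text
pre [ 0.50793524 -0.14709166  0.17550874] [array([-0.92459424,  0.06613983,  1.88090108,  0.78198145,  1.5611173 ,
        1.60468058])]
mid [ 0.01 -0.08  1.99 -0.03  1.52  1.48] [0.36867145 0.04438531 0.08418541] [-0.27479951 -0.03456965 -0.96087989]
ikmid [array([ 0.00351308, -0.00253578,  1.46883353, -0.03623594,  1.95373456,
        1.45447798])]
dist 0.186 rows 16 mm/row 12 deg/row 5.4
 slide [[-0.038, 0.026, 0.005], [-0.037, 0.028, 0.004], [-0.035, 0.031, 0.003], [-0.033, 0.033, 0.002], [-0.03, 0.035, -0.0], [-0.028, 0.037, -0.002], [-0.026, 0.039, -0.004], [-0.023, 0.04, -0.006]]
 slide [[-0.021, 0.041, -0.008], [-0.018, 0.041, -0.01], [-0.016, 0.042, -0.013], [-0.014, 0.042, -0.015], [-0.011, 0.042, -0.018], [-0.009, 0.041, -0.02], [-0.007, 0.04, -0.023], [-0.005, 0.039, -0.025]]
 twist [0.063, -0.019, 0.061]
dist 0.243 rows 16 mm/row 15 deg/row 5.4
 slide [[0.019, 0.048, 0.032], [0.021, 0.049, 0.03], [0.024, 0.049, 0.027], [0.027, 0.049, 0.024], [0.029, 0.049, 0.021], [0.032, 0.048, 0.019], [0.035, 0.047, 0.016], [0.038, 0.046, 0.014]]
 slide [[0.04, 0.044, 0.011], [0.043, 0.042, 0.009], [0.045, 0.04, 0.007], [0.048, 0.038, 0.006], [0.05, 0.035, 0.004], [0.052, 0.032, 0.003], [0.054, 0.029, 0.002], [0.055, 0.025, 0.001]]
 twist [0.063, 0.018, 0.061]
```

Call:
{"fn": "play_rows", "kwargs": {
  "slide": [
    [-0.038,0.026,0.005],
    [-0.037,0.028,0.004],
    [-0.035,0.031,0.003],
    [-0.033,0.033,0.002],
    [-0.03,0.035,0],
    [-0.028,0.037,-0.002],
    [-0.026,0.039,-0.004],
    [-0.023,0.04,-0.006]
  ],
  "twist": [
    [0.063,-0.019,0.061],
    [0.063,-0.019,0.061],
    [0.063,-0.019,0.061],
    [0.063,-0.019,0.061],
    [0.063,-0.019,0.061],
    [0.063,-0.019,0.061],
    [0.063,-0.019,0.061],
    [0.063,-0.019,0.061]
  ]
}}

```text
t: 11.65
tool_pos: [0.4324, 0.1126, 0.2657]
orientation: [2.531, 0.919, -0.116]
force: [1.0, -0.7, -2.4]
opening: 0.0217
gripper_force: 34.7
```

Call:
{"fn": "play_rows", "kwargs": {
  "slide": [
    [-0.021,0.041,-0.008],
    [-0.018,0.041,-0.01],
    [-0.016,0.042,-0.013],
    [-0.014,0.042,-0.015],
    [-0.011,0.042,-0.018],
    [-0.009,0.041,-0.02],
    [-0.007,0.04,-0.023],
    [-0.005,0.039,-0.025]
  ],
  "twist": [
    [0.063,-0.019,0.061],
    [0.063,-0.019,0.061],
    [0.063,-0.019,0.061],
    [0.063,-0.019,0.061],
    [0.063,-0.019,0.061],
    [0.063,-0.019,0.061],
    [0.063,-0.019,0.061],
    [0.063,-0.019,0.061]
  ]
}}

```text
t: 12.45
tool_pos: [0.4504, 0.039, 0.3203]
orientation: [3.093, 0.165, -0.44]
force: [0.4, -0.7, -1.6]
opening: 0.0222
gripper_force: 34.7
```

Call:
{"fn": "play_rows", "kwargs": {
  "slide": [
    [0,0,0],
    [0,0,0],
    [0,0,0],
    [0,0,0],
    [0,0,0],
    [0,0,0],
    [0,0,0],
    [0,0,0]
  ],
  "twist": [
    [0,0,0],
    [0,0,0],
    [0,0,0],
    [0,0,0],
    [0,0,0],
    [0,0,0],
    [0,0,0],
    [0,0,0]
  ]
}}

```text
t: 13.25
tool_pos: [0.4501, 0.0398, 0.3199]
orientation: [3.091, 0.17, -0.439]
force: [-0.3, -0.3, -1.9]
opening: 0.0219
gripper_force: 34.9
```

Run:
```python
from kin import *;from geo import *
k=np.load('k.npy');p0,R0=now();print(p0,robot.read_state()['q'].round(3))
c2=cams.get_calibration('wrist');im,d=cams.read_camera('wrist');np.savez('w5.npz',im=im,d=d,**c2)
ct=cams.get_calibration('top');im2,d2=cams.read_camera('top');np.savez('t5.npz',im=im2,d=d2,**ct)
cv2.imwrite('pics/w5.png',np.vstack([cv2.resize(im,(400,300)),cv2.resize(im2[170:260,280:400],(400,300),interpolation=cv2.INTER_CUBIC)])[:,:,::-1])
S=R.from_euler('z',SY)
for nm,W in(('wrist',fcloud(np.load('w5.npz'))),('top',cloud(d2,ct))):
    W=W.reshape(-1,3);V=S.inv().apply(W-SO);m=(abs(V[:,0])<.07)&(abs(V[:,1])<.07)&(V[:,2]>.025)&(V[:,2]<.1)
    print(nm,m.sum())
    if m.sum()<80: continue
    n,ce,q=planefit(W[m],S.apply([.766,0,.643]));v=S.inv().apply(q-SO)
    print(' n',S.inv().apply(n).round(3),len(q),'off',((v-[.04,0,.03])@[.766,0,.643]).mean(),np.percentile(v,[1,99],axis=0).round(4).tolist())
p,Rt=seat_tool(.07,.03);b=plan2(p0,R0,p,Rt,16)
```

```text
[0.45009531 0.03975669 0.31994257] [-0.    -0.006  1.475 -0.032  1.954  1.453]
wrist 4296
 n [0.756 0.016 0.654] 3233 off -0.0013484559670353603 [[-0.0087, -0.0538, 0.031], [0.0403, 0.0543, 0.0831]]
top 770
 n [0.766 0.014 0.643] 429 off -0.0015101198048942655 [[-0.0096, -0.0552, 0.0281], [0.0397, 0.0533, 0.0867]]
dist 0.243 rows 16 mm/row 15 deg/row 5.4
 slide [[0.019, 0.048, 0.032], [0.021, 0.049, 0.029], [0.024, 0.049, 0.026], [0.027, 0.049, 0.024], [0.029, 0.049, 0.021], [0.032, 0.048, 0.018], [0.035, 0.047, 0.016], [0.038, 0.046, 0.013]]
 slide [[0.04, 0.044, 0.011], [0.043, 0.042, 0.009], [0.045, 0.04, 0.007], [0.048, 0.037, 0.006], [0.05, 0.035, 0.004], [0.052, 0.032, 0.003], [0.054, 0.028, 0.002], [0.055, 0.025, 0.001]]
 twist [0.063, 0.018, 0.061]
```

View pics/w5.png

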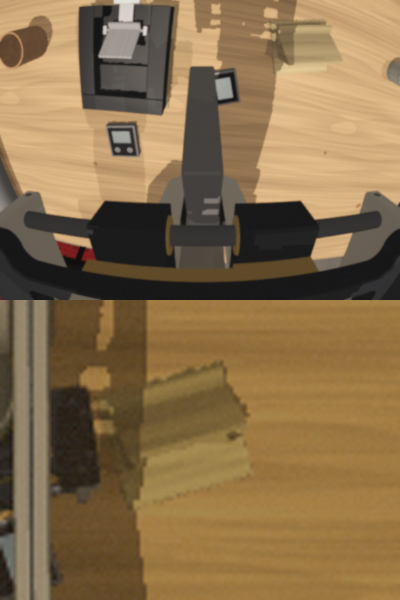

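The wrist inset shows the held module and the stand at (305,45), with the foam to the left now empty. The board normal gives a yaw of about 15.9°. I'll check that against the board's upper edge, then plan the swing to the pre-seat.

```bash
sed -i 's/^SO=.*/SO=np.array([.5363,-.1495,0]);SY=np.radians(15.7)/' geo.py
python3 - <<'E'
from kin import *;from geo import *
S=R.from_euler('z',SY);W=fcloud(np.load('w5.npz')).reshape(-1,3);V=S.inv().apply(W-SO)
L=np.stack([(V-[.04,0,.03])@[-.643,0,.766],V[:,1],(V-[.04,0,.03])@[.766,0,.643]],1)
m=(abs(L[:,2])<.004)&(abs(L[:,1])<.065)&(L[:,0]>-.01)&(L[:,0]<.08);l=L[m]
B=[(y,np.percentile(l[abs(l[:,1]-y)<.004,0],98)) for y in np.arange(-.044,.045,.008)]
B=np.array(B);f=np.polyfit(B[:,0],B[:,1],1);print('top edge',f,np.degrees(np.arctan(f[0])),B[:,1].round(4))
for s in(1,-1):
    E=np.array([(u,s*np.percentile(s*l[abs(l[:,0]-u)<.004,1],98)) for u in np.arange(.015,.06,.006)]);f=np.polyfit(E[:,0],E[:,1],1);print('side',f,E[:,1].round(4))
p,Rt=seat_tool(.07,.03);print(p);p0,R0=now();plan2(p0,R0,p,Rt,16)
E
```

```text
top edge [-0.00090859  0.06941068] -0.052058360848186165 [0.0694 0.0696 0.0695 0.0694 0.0697 0.0688 0.0695 0.0692 0.0697 0.0695
 0.0692 0.0695]
side [-0.00493505  0.05387633] [0.0537 0.0535 0.0536 0.0539 0.0542 0.054  0.0532 0.0534]
side [-0.00156992 -0.05231912] [-0.0522 -0.0526 -0.053  -0.0517 -0.0525 -0.0522 -0.0521 -0.0528]
[ 0.50620773 -0.14809039  0.17550874]
dist 0.243 rows 16 mm/row 15 deg/row 5.3
 slide [[0.019, 0.048, 0.032], [0.021, 0.049, 0.029], [0.024, 0.049, 0.027], [0.026, 0.05, 0.024], [0.029, 0.049, 0.021], [0.032, 0.049, 0.018], [0.034, 0.048, 0.016], [0.037, 0.046, 0.013]]
 slide [[0.04, 0.045, 0.011], [0.042, 0.043, 0.009], [0.045, 0.041, 0.007], [0.047, 0.038, 0.005], [0.049, 0.036, 0.004], [0.051, 0.033, 0.002], [0.053, 0.029, 0.001], [0.055, 0.026, 0.0]]
 twist [0.063, 0.017, 0.06]
```

Call:
{"fn": "play_rows", "kwargs": {
  "slide": [
    [0.019,0.048,0.032],
    [0.021,0.049,0.029],
    [0.024,0.049,0.027],
    [0.026,0.05,0.024],
    [0.029,0.049,0.021],
    [0.032,0.049,0.018],
    [0.034,0.048,0.016],
    [0.037,0.046,0.013]
  ],
  "twist": [
    [0.063,0.017,0.06],
    [0.063,0.017,0.06],
    [0.063,0.017,0.06],
    [0.063,0.017,0.06],
    [0.063,0.017,0.06],
    [0.063,0.017,0.06],
    [0.063,0.017,0.06],
    [0.063,0.017,0.06]
  ]
}}

```text
t: 14.15
tool_pos: [0.4784, -0.055, 0.2473]
orientation: [-2.618, 0.636, 0.204]
force: [0.5, 0.4, -2.0]
opening: 0.0222
gripper_force: 34.9
```

Call:
{"fn": "play_rows", "kwargs": {
  "slide": [
    [0.04,0.045,0.011],
    [0.042,0.043,0.009],
    [0.045,0.041,0.007],
    [0.047,0.038,0.005],
    [0.049,0.036,0.004],
    [0.051,0.033,0.002],
    [0.053,0.029,0.001],
    [0.055,0.026,0]
  ],
  "twist": [
    [0.063,0.017,0.06],
    [0.063,0.017,0.06],
    [0.063,0.017,0.06],
    [0.063,0.017,0.06],
    [0.063,0.017,0.06],
    [0.063,0.017,0.06],
    [0.063,0.017,0.06],
    [0.063,0.017,0.06]
  ]
}}

```text
t: 14.95
tool_pos: [0.5056, -0.1489, 0.1745]
orientation: [-1.946, 1.208, -0.007]
force: [-0.8, 0.2, -1.6]
opening: 0.0217
gripper_force: 34.9
```

Call:
{"fn": "play_rows", "kwargs": {
  "slide": [
    [0,0,0],
    [0,0,0],
    [0,0,0],
    [0,0,0],
    [0,0,0],
    [0,0,0],
    [0,0,0],
    [0,0,0]
  ],
  "twist": [
    [0,0,0],
    [0,0,0],
    [0,0,0],
    [0,0,0],
    [0,0,0],
    [0,0,0],
    [0,0,0],
    [0,0,0]
  ]
}}

```text
t: 15.75
tool_pos: [0.5056, -0.1477, 0.1749]
orientation: [-1.949, 1.205, -0.005]
force: [0.4, -0.1, -1.6]
opening: 0.0215
gripper_force: 34.9
```

```bash
cat > hand.py <<'E'
from kin import *;from geo import *
Bm=np.array([[.5,0,np.cos(np.pi/6)],[np.cos(np.pi/6),0,-.5],[0,1,0]])
def look(tag,pic=True):
    """held module and stand, wrist depth, both in the seat frame (up slope, stand y, out of board)"""
    c2=cams.get_calibration('wrist');im,d=cams.read_camera('wrist');np.savez(tag+'.npz',im=im,d=d,**c2)
    p0,R0=now();W=fcloud(np.load(tag+'.npz')).reshape(-1,3)
    L=(R0.inv().apply(W-p0)+[0,0,.019])@Bm.T
    m=(L[:,0]>.02)&(L[:,0]<.085)&(L[:,1]>.035)&(L[:,1]<.06)&(abs(L[:,2])<.009);s=L[m]
    print('side face',m.sum(),np.median(s[:,1]).round(4),'slope',np.polyfit(s[:,0],s[:,1],1).round(4))
    return im,p0,R0,W,L
E
python3 - <<'E'
from hand import *
im,p0,R0,W,L=look('w6')
m=(L[:,1]>.03)&(L[:,1]<.06)&(abs(L[:,2])<.015);print('foot x',np.percentile(L[m,0],99))
cs=cams.get_calibration('side');i2,d2=cams.read_camera('side');np.savez('s6.npz',im=i2,d=d2,**cs)
cv2.imwrite('pics/w6.png',np.vstack([cv2.resize(im,(400,300)),cv2.resize(i2[100:310,200:480],(400,300))])[:,:,::-1])
p,Rt=seat_tool(.07,.03,-.0005);print('err',(R0.inv().apply(p-p0)*1000).round(1),(R0.inv()*Rt).as_rotvec(degrees=True).round(2))
b=seat_tool(.006,.005,-.0005);plan2(p0,R0,*b,16)
E
```

```text
side face 2537 0.0499 slope [-0.      0.0499]
foot x 0.25201609391052626
err [-0.1 -0.8 -0.2] [-0.11  0.38 -0.42]
dist 0.068 rows 16 mm/row 4 deg/row 0.0
 slide [[0.008, 0.006, 0.014], [0.008, 0.006, 0.014], [0.008, 0.006, 0.014], [0.008, 0.006, 0.014], [0.008, 0.006, 0.014], [0.008, 0.006, 0.014], [0.008, 0.006, 0.014], [0.008, 0.006, 0.014]]
 slide [[0.008, 0.006, 0.014], [0.008, 0.006, 0.014], [0.008, 0.006, 0.014], [0.008, 0.006, 0.014], [0.008, 0.006, 0.014], [0.008, 0.006, 0.014], [0.008, 0.006, 0.014], [0.008, 0.006, 0.014]]
 twist [-0.0, 0.0, -0.0]
```

View pics/w6.png

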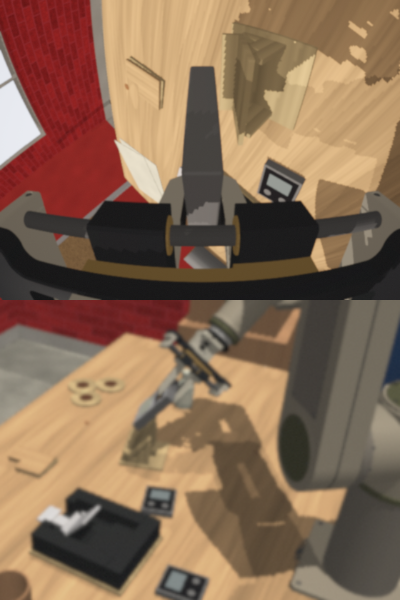

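Call:
{"fn": "play_rows", "kwargs": {
  "slide": [
    [0.008,0.006,0.014],
    [0.008,0.006,0.014],
    [0.008,0.006,0.014],
    [0.008,0.006,0.014],
    [0.008,0.006,0.014],
    [0.008,0.006,0.014],
    [0.008,0.006,0.014],
    [0.008,0.006,0.014]
  ],
  "twist": [
    [-0.002,0.006,-0.007],
    [0,0,0],
    [0,0,0],
    [0,0,0],
    [0,0,0],
    [0,0,0],
    [0,0,0],
    [0,0,0]
  ]
}}

```text
t: 16.65
tool_pos: [0.5167, -0.1445, 0.142]
orientation: [-1.956, 1.202, -0.014]
force: [-0.1, -0.5, -2.4]
opening: 0.0219
gripper_force: 34.9
```

Call:
{"fn": "play_rows", "kwargs": {
  "slide": [
    [0.008,0.006,0.014],
    [0.008,0.006,0.014],
    [0.008,0.006,0.014],
    [0.008,0.006,0.014],
    [0.008,0.006,0.014],
    [0.008,0.006,0.014],
    [0,0,0],
    [0,0,0]
  ],
  "twist": [
    [0,0,0],
    [0,0,0],
    [0,0,0],
    [0,0,0],
    [0,0,0],
    [0,0,0],
    [0,0,0],
    [0,0,0]
  ]
}}

```text
t: 17.45
tool_pos: [0.5249, -0.142, 0.118]
orientation: [-1.956, 1.202, -0.014]
force: [0.0, 0.6, -2.3]
opening: 0.0218
gripper_force: 34.9
```

Run:
```python
from hand import *
im,p0,R0,W,L=look('w7')
S=R.from_euler('z',SY);V=S.inv().apply(W-SO);F=V-[.04,0,.03]
Fl=np.stack([F@[-.643,0,.766],F[:,1],F@[.766,0,.643]],1)
# held module pose in seat frame: foot end centre
c=p0-R0.apply([0,0,.019])+R0.apply(Bm.T@[.042,0,0]);cv=S.inv().apply(c-SO)-[.04,0,.03]
print('module centre up/lat/out (want .060,0,.011)',cv@[-.643,0,.766],cv[1],cv@[.766,0,.643])
m=(Fl[:,1]>.02)&(abs(Fl[:,1])<.07)&(abs(Fl[:,0]-.03)<.05)&(Fl[:,2]>-.03)&(Fl[:,2]<.05)
# seen board points and module underside edges: histogram of out-coordinate
mb=(Fl[:,0]>.01)&(Fl[:,0]<.06)&(abs(Fl[:,1])<.065)&(abs(Fl[:,2])<.04);print(mb.sum(),np.histogram(Fl[mb,2],np.arange(-.04,.041,.005)))
for o in(.006,.003,0):
    pass
b=seat_tool(.002,.001,-.0005);print('to .002/.001',(R0.inv().apply(b[0]-p0)/.25).round(4),(R0.inv()*b[1]).as_rotvec(degrees=True).round(2))
b=seat_tool(0,0,-.0005);print('to 0/0',(R0.inv().apply(b[0]-p0)/.25).round(4))
print('unit up', (R0.inv().apply(modseat()[1].apply([1,0,0]))).round(3))
cv2.imwrite('pics/w7.png',im[60:260,180:420,::-1].repeat(3,0).repeat(3,1))
```

```text
side face 2558 0.0497 slope [-0.0005  0.0498]
module centre up/lat/out (want .060,0,.011) 0.07346521827076345 0.0007265508264159697 0.019196236661733486
6100 (array([316, 393, 485, 583, 660, 551, 237, 974, 382,  17, 348, 356, 346,
       351, 101,   0]), array([-4.00000000e-02, -3.50000000e-02, -3.00000000e-02, -2.50000000e-02,
       -2.00000000e-02, -1.50000000e-02, -1.00000000e-02, -5.00000000e-03,
       -2.08166817e-17,  5.00000000e-03,  1.00000000e-02,  1.50000000e-02,
        2.00000000e-02,  2.50000000e-02,  3.00000000e-02,  3.50000000e-02,
        4.00000000e-02]))
to .002/.001 [0.0237 0.0288 0.0392] [ 0.01  0.02 -0.  ]
to 0/0 [0.0277 0.0328 0.0462]
unit up [ 0.5   -0.     0.866]
```

View pics/w7.png

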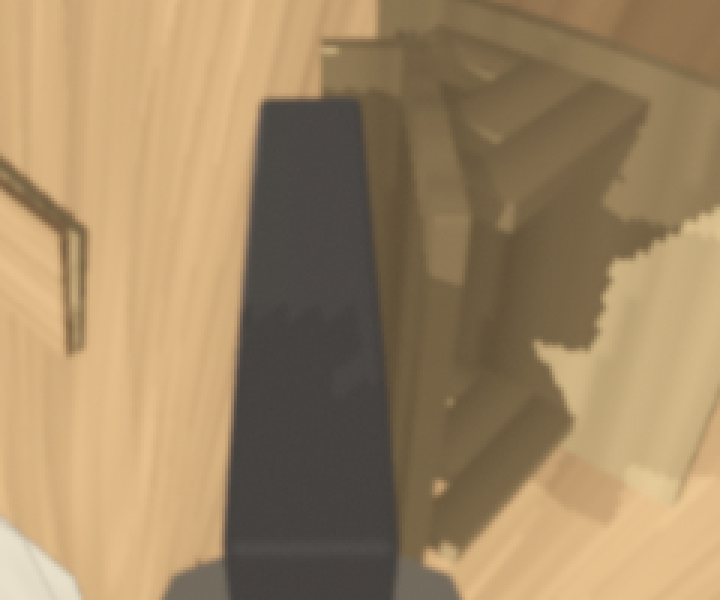

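The crop shows the module's dark edge at columns 230–395, roughly parallel to the board beside it at about column 420. Its foot at row 100 is just short of the ledge at row 45. I'll ease in until contact.

Call:
{"fn": "play_rows", "kwargs": {
  "slide": [
    [0.004,0.005,0.007],
    [0.004,0.005,0.007],
    [0.004,0.005,0.007],
    [0.004,0.005,0.007],
    [0.004,0.005,0.007],
    [0.004,0.003,0.006],
    [0,0,0],
    [0,0,0]
  ],
  "twist": [
    [0,0,0],
    [0,0,0],
    [0,0,0],
    [0,0,0],
    [0,0,0],
    [0,0,0],
    [0,0,0],
    [0,0,0]
  ]
}}

```text
t: 18.3
tool_pos: [0.5269, -0.1417, 0.1058]
orientation: [-1.956, 1.2, -0.014]
force: [-10.5, -2.6, 11.1]
opening: 0.0219
gripper_force: 35.0
```

Call:
{"fn": "play_rows", "kwargs": {
  "slide": [
    [0,0.003,0],
    [0,0.003,0],
    [0,0,0],
    [0,0,0],
    [0,0,0],
    [0,0,0],
    [0,0,0],
    [0,0,0]
  ],
  "twist": [
    [0,0,0],
    [0,0,0],
    [0,0,0],
    [0,0,0],
    [0,0,0],
    [0,0,0],
    [0,0,0],
    [0,0,0]
  ]
}}

```text
t: 19.1
tool_pos: [0.5266, -0.1418, 0.1056]
orientation: [-1.955, 1.199, -0.015]
force: [-5.8, 0.2, 11.3]
opening: 0.0219
gripper_force: 35.0
```

```bash
cat >> hand.py <<'E'
def pose():
    p0,R0=now();S=R.from_euler('z',SY);c=p0-R0.apply([0,0,.019])+R0.apply(Bm.T@[.042,0,0]);cv=S.inv().apply(c-SO)-[.04,0,.03]
    print('centre up/lat/out mm',(1e3*np.array([cv@[-.643,0,.766],cv[1],cv@[.766,0,.643]])).round(1),'tilt deg',(modseat()[1].inv()*(R0*R.from_matrix(Bm.T))).as_rotvec(degrees=True).round(2))
    f=S.inv().apply(robot.read_state()['force']+np.array([0,0,2.2]));print('force up/lat/out',f@[-.643,0,.766],f[1],f@[.766,0,.643])
E
python3 - <<'E'
from hand import *
pose();im,p0,R0,W,L=look('w8')
S=R.from_euler('z',SY);F=S.inv().apply(W-SO)-[.04,0,.03];l=np.stack([F@[-.643,0,.766],F[:,1],F@[.766,0,.643]],1)
m=(abs(l[:,1]+.051)<.006)&(l[:,0]>-.02)&(l[:,0]<.13)&(l[:,2]>-.01)&(l[:,2]<.04)
for u in np.arange(-.01,.11,.01):
    s=l[m&(abs(l[:,0]-u)<.005)];print(round(u,2),len(s),np.percentile(s[:,2],[2,98]).round(4) if len(s)>5 else '')
cv2.imwrite('pics/w8.png',im[60:260,180:420,::-1].repeat(3,0).repeat(3,1))
E
```

```text
centre up/lat/out mm [62.8  0.5 12.5] tilt deg [-0.04  0.15 -0.07]
force up/lat/out 13.930859274052828 1.7807724897159924 4.463681140533744
side face 2543 0.0497 slope [-0.0005  0.0498]
-0.01 45 [-0.0097  0.0138]
0.0 577 [-0.0094  0.0203]
0.01 336 [-0.0051  0.024 ]
0.02 388 [-0.0082  0.0241]
0.03 513 [-0.0096  0.024 ]
0.04 531 [-0.0055  0.0244]
0.05 663 [-0.0092  0.0244]
0.06 737 [-0.0092  0.0242]
0.07 870 [-0.0054  0.0241]
0.08 689 [0.0032 0.0242]
0.09 817 [0.0032 0.0242]
0.1 959 [0.0032 0.0242]
```

View pics/w8.png

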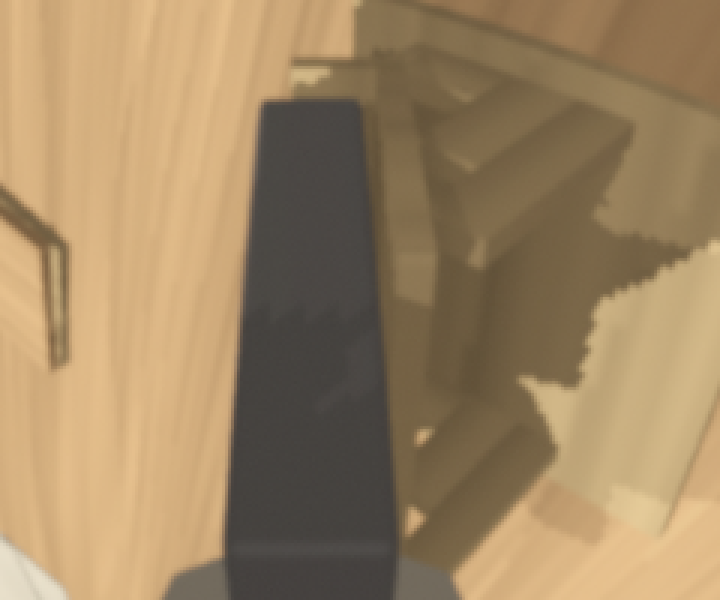

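Ledge contact is confirmed, with about 14 N along the slope and a thin gap of 1–3 mm still showing beside the board at around column 375. I'll ease off the ledge slightly and press toward the board.

Call:
{"fn": "play_rows", "kwargs": {
  "slide": [
    [-0.002,0,-0.0035],
    [0,0.003,0],
    [0,0.003,0],
    [0,0.003,0],
    [0,0,0],
    [0,0,0],
    [0,0,0],
    [0,0,0]
  ],
  "twist": [
    [0,0,0],
    [0,0,0],
    [0,0,0],
    [0,0,0],
    [0,0,0],
    [0,0,0],
    [0,0,0],
    [0,0,0]
  ]
}}

```text
t: 19.95
tool_pos: [0.5247, -0.1425, 0.104]
orientation: [-1.955, 1.201, -0.016]
force: [2.6, 0.5, 6.2]
opening: 0.0218
gripper_force: 35.0
```

```bash
python3 -c "
from hand import *
pose()"
```

```text
centre up/lat/out mm [62.8  0.3  9.9] tilt deg [0.   0.13 0.01]
force up/lat/out 4.756204041993564 -0.2221975707773487 7.380697256530852
```

Call:
{"fn": "play_rows", "kwargs": {
  "slide": [
    [0,0,0],
    [0,0,0],
    [0,0,0],
    [0,0,0],
    [0,0,0],
    [0,0,0],
    [0,0,0],
    [0,0,0]
  ],
  "twist": [
    [0,0,0],
    [0,0,0],
    [0,0,0],
    [0,0,0],
    [0,0,0],
    [0,0,0],
    [0,0,0],
    [0,0,0]
  ],
  "fingers": 0,
  "force": 5
}}

```text
t: 20.75
tool_pos: [0.5237, -0.1425, 0.1028]
orientation: [-1.956, 1.202, -0.014]
force: [-0.6, -0.2, 0.8]
opening: 0.0466
gripper_force: 0.0
```

Call:
{"fn": "play_rows", "kwargs": {
  "slide": [
    [0,0,-0.02],
    [0,0,-0.06],
    [0,0,-0.1],
    [0,0,-0.12],
    [0,0,-0.12],
    [0,0,-0.12],
    [0,0,-0.1],
    [0,0,0]
  ],
  "twist": [
    [0,0,0],
    [0,0,0],
    [0,0,0],
    [0,0,0],
    [0,0,0],
    [0,0,0],
    [0,0,0],
    [0,0,0]
  ]
}}

```text
t: 21.55
tool_pos: [0.4593, -0.2475, 0.2122]
orientation: [-1.959, 1.205, -0.021]
force: [0.2, -0.7, -0.2]
opening: 0.0461
gripper_force: 0.0
```

Run:
```python
from hand import *
print(now()[0])
cc=cams.get_calibration('wrist');im,d=cams.read_camera('wrist');np.savez('w9.npz',im=im,d=d,**cc)
ct=cams.get_calibration('top');i2,d2=cams.read_camera('top')
i3,_=cams.read_camera('side')
W=fcloud(np.load('w9.npz'))
S=R.from_euler('z',SY)
for nm,W in(('wrist',W),('top',cloud(d2,ct))):
    F=S.inv().apply(W.reshape(-1,3)-SO)-[.04,0,.03];l=np.stack([F@[-.643,0,.766],F[:,1],F@[.766,0,.643]],1)
    m=(abs(l[:,1])<.07)&(l[:,0]>-.015)&(l[:,0]<.14)&(l[:,2]>.012)&(l[:,2]<.04);s=l[m];print(nm,m.sum())
    if m.sum()>60:
        n,c,q=planefit(s,[0,0,1]);print(' normal',n.round(3),'out',c[2],np.percentile(q,[1,99],axis=0).round(4).tolist(),cv2.minAreaRect((q[:,:2]*1000).astype(np.float32)))
A=np.hstack([cv2.resize(im,(400,300)),cv2.resize(i2[170:260,280:400],(400,300))]);B=cv2.resize(i3[90:300,180:460],(400,300))
cv2.imwrite('pics/w9.png',np.vstack([A,np.hstack([B,B*0])])[:,:,::-1])
```

```text
[ 0.45933804 -0.2474597   0.21224789]
wrist 1463
 normal [ 0.005 -0.037  0.999] out 0.01580743355267116 [[-0.0014, -0.0552, 0.0126], [0.1216, 0.0466, 0.0201]] ((81.47982788085938, -32.090476989746094), (163.18556213378906, 77.3973159790039), 39.284828186035156)
top 901
 normal [0.007 0.005 1.   ] out 0.022187504175914877 [[0.005, -0.0484, 0.0193], [0.1246, 0.0491, 0.0247]] ((63.79199981689453, 0.37441253662109375), (99.61395263671875, 125.86827087402344), 89.8521957397461)
```

View pics/w9.png

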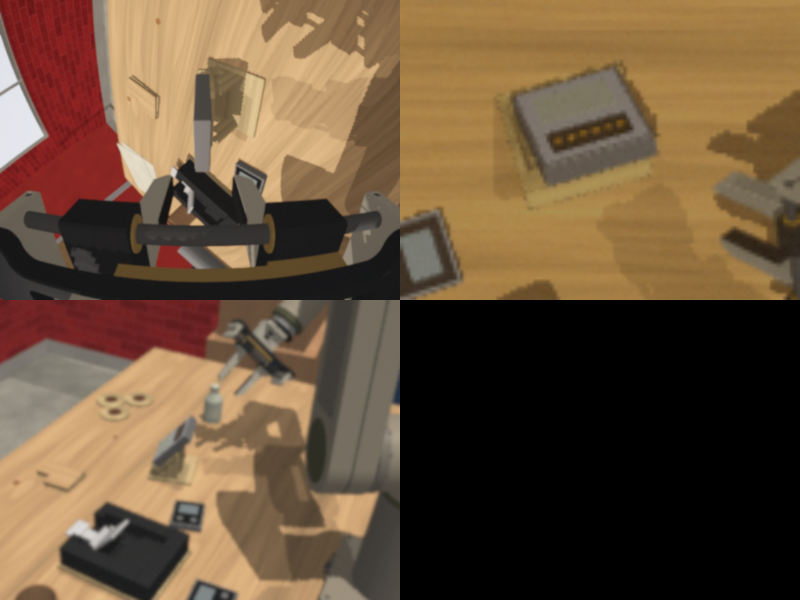

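The module sits on the stand with its terminals showing. It's square to within about 0.2° and centred to about 0.4 mm, flat on the board with the gripper well clear. The bystanders look untouched.

```bash
python3 -c "
from plant import robot
print(robot.close_job())"
```

```text
the job is handed in; nothing more can be done
None
```

I pressed the lever to its stop, took the module by its raised end and turned it over. It now rests on the stand with its terminals showing, about 0.4 mm off centre and 0.2° off square; its ledge seating was judged from contact force, and the job was handed in at about 22 s.

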